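# Latch the hand press and draw out the roof panel with tongs

### The arm

A 6-joint arm with a two-finger parallel gripper is mounted at the origin on the work surface. World frame = base frame: x ahead of the robot, y to its left, z up, the work surface at z = 0. Lengths are in m, angles in rad, forces in N, time in s.
With the tool pointing down it reaches from about 0.375 to 0.9 m from the base axis. Payload 3.1 kg.
Tool frame: the origin (TCP) lies midway between the tips of the shut fingers; the grasp point (between the pads) lies 19 mm behind it; x points along the fingers, z is the direction in which the jaws open and shut, and the axes are right-handed (so a half turn about x gives the same grasp; the last joint's range is limited). The gripper opens to 87 mm and grips with 3 to 60 N. Pads are 19 mm wide; open, the fingers measure 117 mm over their backs; the gripper's body (75 mm by 190 mm) begins 51 mm behind the grasp point.
Start: joints at [-1.494, 0.527, 1.433, -0, 1.181, -0.178], TCP at [0.158, -0.605, 0.223] pointing down, gripper open.
Joint ranges: [-3.08, 3.08], [-0.75, 2.2], [0.22, 2.44], [-1.43, 4.57], [0, 2.65], [-2.85, 2.85]. Speed limits (rad/s): [2.79, 2.79, 3.14, 3.14, 3.14, 3.14].

### API

Orientations are given as a unit quaternion [x, y, z, w].
In Python, from rig import readout, imaging, robot gives the robot as it stands. The module is installed in compiled form; this text tells all that it offers.
- The arm moves only by the tool play_rows, never from a script. Its argument "rows" is text: rows parted by semicolons, each of 7 numbers parted by spaces: the turn, a rotation vector about the tool's x, y, z in rad, then the shift along the tool's x, y, z in mm, then the closure, from 0 (fully open) to 1 (shut). In form: ax ay az tx ty tz gripper; .... A call has 1 to 8 rows; each row shifts and turns the commanded pose from where the row before left it, along the tool's axes as they then stand; what a row does not reach is not made up. A row lasts 1/12 s, in which the tool goes at most 41.7 mm and 7.16 degrees, less where a joint would pass 70% of its speed; a pose out of reach is approached as far as the arm can. A call with a gripper value outside its range is refused whole. The fingers move at their own pace and stop on an object; "squeeze" is the grip in N (left out, the last holds). Time passes only in rows, so rows that do not move let the fingers close. It gives the time, the measured TCP pose, the force and the opening at its end, in the units of the state.
- readout.get_obs(): the state, without advancing time (a new reading comes with each control period).
- imaging.camera(name): name is "scene" or "top" or "wrist"; returns the picture (480x640x3 uint8, blue, green, red); there is no depth.
- imaging.camera_info(name): a dict with "K" (3x3 intrinsics, pixels), "world_to_cam" (4x4, takes a point from world to camera coordinates). Camera axes: x right, y down, z forward; pixel columns grow to the right and rows downward; lengths in m; the calibration is good to about 2 mm. A picture is of the moment at which its call begins: read the wrist's pose just before it. camera_info takes no time and is no camera call; for the wrist camera it gives the pose at the moment of the call.
- robot.hand_in(): hands the job in, once; it reports no verdict.
The state is a dict: "time": time; "q": joint angles; "joint_velocities": joint speeds; "joint_torque": joint torques, N m; "position": TCP position; "tool_rot": TCP orientation; "ft_force": force on the tool from outside, world axes, zero at the start; "moment": the same for the moment, N m; "grip_width": finger opening in m.
Only numpy, scipy, OpenCV 4.12 (cv2) and the standard library are available. Lean on these libraries where they do the work, as an engineer would, in place of code of your own. Each camera call takes 0.05 s, during which the arm holds its last target. There are 200 camera calls.

### The job

Make the open press safe by swinging its red latch closed until it is fully home in the brass catch, then pick up the steel tongs from their wooden rest, close their tips on the green roof panel lying on the press's die, and draw it out. Finish while still holding the panel still in the tongs, clear of the press and at least 12 cm above the bench, with the latch still home; nothing is put down or let go at the end. The gripper itself must never touch the panel, and the models and tools standing about are to be left where they are.

Things in the scene. Friction and masses are not known exactly. Their poses are not given: they have to be found in the camera images.
- rest: Fixed wooden rest under the tongs: two crossbars 14 mm (x) by 104 mm (y), 30 mm high, at x -65 and +65 mm, joined by a bar 18 mm wide and 10 mm high. Origin: centre of underside, roughly below the tongs' origin (38 mm above the bench); its x roughly along the tongs. Between the crossbars there is room for fingers.
- press_catch (a point): Mouth of the brass catch on the crosshead, open to the press's front (-x), 12 mm wide (y), top at z 196 mm; the latch bar's end comes to rest in it. Lies at x -15, y -66, z 188 mm of the press.
- press_die (a point): Middle of the top of the lower die that carries the panel: 60 mm above the bench, die 50 mm (press x) by 22 mm (y). Press axes; lies at x -20, y 0 of the press. The ram above is fixed, raised: upper die 40 x 44 mm, underside at z 115 mm, centred at press x -5; its round collar (40 mm diameter, z 194-203 mm) and ram top (z 215 mm) are on press x 0, y 0.
- press: Fixed cast-aluminium hand press, base 125 (x) x 200 (y) x 20 mm. Origin: centre of the base's underside; x from its open front to its back (front faces -x), z up. Two 22 mm pillars at x 10, y +-78 mm carry a crosshead 62 (x) x 200 mm, z 155-180 mm. Behind, a lever slopes up to a ball at x 135, y 30, top z 241 mm.
- latch (a joint): Red swing latch bar on the crosshead, turning about an upright hinge. 0 rad = fully home in the catch at a hard stop (bar along the press's -y, under the front edge of the ram collar); grows to 1.4 as the free end swings out to the press's front, clockwise from above; starts open. Stays where left; about 0.5 N at its peg moves it. Home means below 0.06.
- latch_hinge (a point): On the latch's hinge axis, level with the underside of the bar, 182 mm above the bench; bar 122 mm long, 10 mm wide, 8 mm thick. Axes as the press when home, turning with the latch; the bar runs along its -y.
- latch_knob (a point): On the axis of the latch's upright red peg, 12 mm diameter, 90 mm from the hinge axis along the bar. This point is 27 mm above the bar's underside, 21 mm below the peg's top and 19 mm above the bar's top.
- panel: Loose green roof panel, about 20 g, 60 mm (x) by 34 mm (y): a 3 mm flat sheet (top z 13, seams to 16 mm) with 2.5 mm lips along both long sides reaching 10 mm below it. Origin: centre, level with the lips' lower edges; z up. Sits saddle-like on the die, length along the press's x, lips hanging free 30 mm above the base. Pinch the outsides of the lips, from the front.
- tongs: Loose steel spring tongs, 0.1 kg, lying flat and open on a rest. Origin: midway between the arms at the blue grip plates (44 mm long, 22 mm high), mid height; x to the tips, y to the left arm, z up. Arms 16 mm high, pivot x -95, heel x -115, tips end x 128 mm. At the grip 63 mm wide over the outsides when open, 48 mm when on the panel (arms parallel). Arms move together.
- tongs_left: Left arm (+y) of the tongs. Origin on the pivot axis, mid height; x forward along the arm. Its spring holds it open: about 5 N on each arm at the grip begins to close the tongs, 8 N brings the tips to the panel's width; nearly half of any further force reaches each tip, so 20 to 30 N grips well. A light squeeze short of the panel's width is enough to carry the tongs.
- tongs_right: Right arm (-y) of the tongs, otherwise as the left.
- tongs_left_tip (a point): Middle of the inner face of the left arm's black tip pad (24 mm long, 15 mm high), 210 mm ahead of the pivot, so about 115 mm ahead of the tongs' origin. The two tip points are 68 mm apart when open, 34 mm when on the panel, about 17 mm when shut empty.
- tongs_right_tip (a point): The same on the right arm.
- post_box: Bystander: red plastic post box model, 54 mm diameter, 104 mm high. Origin: centre of underside.
- gas_lamp: Bystander: brass gas lamp model, 56 mm diameter foot, 155 mm high. Origin: centre of underside.
- rail_cutter: Bystander: black iron rail cutter lying flat, about 220 mm long along x, 80 mm wide, 20 mm high. Origin: underside below its rivet; handles to -x.
- paint_jar: Bystander: small paint jar with a blue cap, 40 mm diameter, 45 mm high. Origin: centre of underside.

How it is judged:
By the outcome, as a careful person would: the job done as asked, in the order asked, and still so for the second after the job is handed in, while the arm keeps its last pose, push and grip.
It also fails if it takes over 64 s, if anything falls off the work surface, if the arm or the gripper's body presses on something with over 40 N, if the wrist force passes 120 N, or if a joint passes its speed limit or range.

## Working session

There is one attempt and no reset: what is moved stays moved. The work goes in short steps, Python scripts to look and compute and a tool call to move; the robot and the scene stay as the last step left them, time stands still between calls to the robot, and variables do not carry over. Pictures are saved under pics/ and viewed, about 8 in all and at most 12, crops included, and the job is handed in when it is done.

Besides the shell and the picture viewer there is one more tool, called after "Emit:" as name(argument=value, ...) on one line, values as JSON. play_rows: Moves the arm, as the interface text tells. Its arguments: {"type":"object","properties":{"rows":{"type":"string"},"squeeze":{"type":"number"}},"required":["rows"]}

```bash
mkdir -p pics; python3 - <<'E'
from rig import readout, imaging, robot
import cv2
o=readout.get_obs()
for k,v in o.items(): print(k,v)
for n in("scene","top"):
    cv2.imwrite(f"pics/{n}0.png",imaging.camera(n)); i=imaging.camera_info(n); print(n,i)
E
```

```text
time 0.0
q [-1.49349862e+00  5.28463263e-01  1.43391756e+00  2.89016038e-05
  1.18135967e+00 -1.78490931e-01]
joint_velocities [-5.10205121e-05 -3.58448294e-04 -1.20133629e-03  1.38489550e-03
 -6.43105784e-04 -7.34223096e-04]
joint_torque [ 8.84348683e-04 -4.40039313e+01 -1.76589757e+01  6.33105473e-02
  5.79586742e-02 -1.57627924e-04]
position [ 0.15811505 -0.60391486  0.22156855]
tool_rot [ 0.43271595  0.56018871 -0.43157643  0.5591845 ]
ft_force [0.75734062 0.21526824 1.30091127]
moment [-0.01767263 -0.03396368  0.01707983]
grip_width 0.08659335787150861
scene {'K': array([[448.05069518,   0.        , 324.17086983],
       [  0.        , 448.05069518, 245.04763309],
       [  0.        ,   0.        ,   1.        ]]), 'world_to_cam': array([[-0.58270049,  0.81251854, -0.01654573,  0.31325246],
       [ 0.57882858,  0.40064596, -0.7102396 , -0.20698362],
       [-0.57045386, -0.4234341 , -0.70376555,  1.72741828],
       [ 0.        ,  0.        ,  0.        ,  1.        ]])}
top {'K': array([[453.56557955,   0.        , 313.70680916],
       [  0.        , 453.56557955, 234.68865701],
       [  0.        ,   0.        ,   1.        ]]), 'world_to_cam': array([[-0.02152858, -0.99970799, -0.0109749 ,  0.01092246],
       [-0.99498796,  0.02249654, -0.0974313 ,  0.54877605],
       [ 0.09764975,  0.00882234, -0.99518174,  1.21954738],
       [ 0.        ,  0.        ,  0.        ,  1.        ]])}
```

View pics/scene0.png

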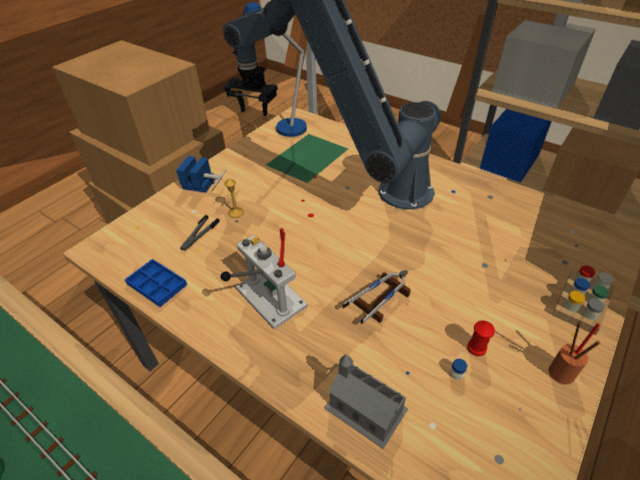

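View pics/top0.png

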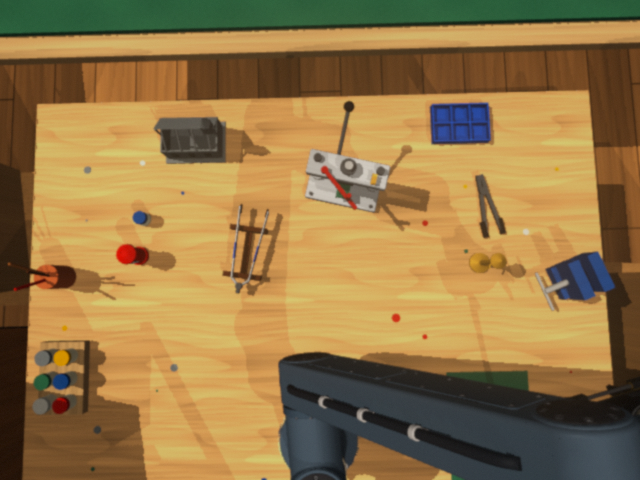

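```bash
python3 - <<'E'
import cv2,numpy as np
t=cv2.imread("pics/top0.png")
a=cv2.resize(t[100:220,300:400],None,fx=4.5,fy=4.5,interpolation=cv2.INTER_CUBIC)
b=cv2.resize(t[190:310,218:292],None,fx=4.5,fy=4.5,interpolation=cv2.INTER_CUBIC)
for im,x0,y0 in((a,300,100),(b,218,190)):
    for k in range(0,120,10):
        cv2.putText(im,str(y0+k),(0,int(k*4.5)+4),0,.35,(255,255,255),1);cv2.line(im,(22,int(k*4.5)),(30,int(k*4.5)),(255,255,255),1)
    for k in range(0,im.shape[1],45):
        cv2.putText(im,str(x0+k//45*10),(k,535),0,.35,(255,255,255),1);cv2.line(im,(k,515),(k,523),(255,255,255),1)
cv2.imwrite("pics/c1.png",np.hstack([a,b]))
E
```

```text
(no output)
```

View pics/c1.png

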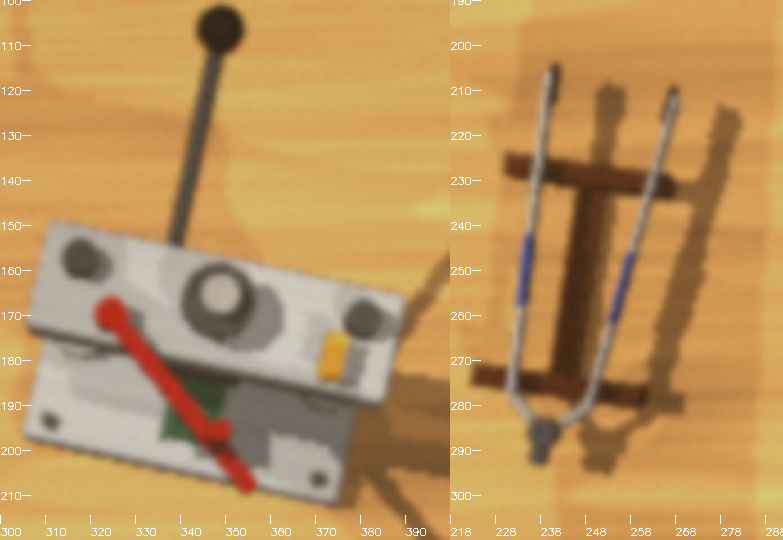

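```bash
cat >h.py <<'E'
import numpy as np,cv2
from scipy.spatial.transform import Rotation as R
from scipy.optimize import least_squares
from rig import readout,imaging
np.set_printoptions(precision=4,suppress=True)
def back(info,uv,z):
    K,T=info["K"],info["world_to_cam"]; d=T[:3,:3].T@np.linalg.inv(K)@[*uv,1]; c=-T[:3,:3].T@T[:3,3]
    return c+d*(z-c[2])/d[2]
def proj(info,p):
    K,T=info["K"],info["world_to_cam"]; q=(np.atleast_2d(p)@T[:3,:3].T+T[:3,3])@K.T
    return q[:,:2]/q[:,2:]
def w(pose,p):  # planar pose x,y,yaw
    p=np.atleast_2d(p); c,s=np.cos(pose[2]),np.sin(pose[2])
    return np.c_[pose[0]+c*p[:,0]-s*p[:,1],pose[1]+s*p[:,0]+c*p[:,1],p[:,2]]
def down(yaw): # tool x down, tool z (jaws) along object y at yaw
    y=np.array([-np.sin(yaw),np.cos(yaw),0]); x=np.array([0,0,-1.]); return np.c_[x,np.cross(y,x),y]
def delta(pos,yaw):
    o=readout.get_obs(); M=R.from_quat(o["tool_rot"]).as_matrix(); best=None
    for f in(0,np.pi):
        D=down(yaw+f); r=R.from_matrix(M.T@D).as_rotvec()
        if best is None or np.linalg.norm(r)<np.linalg.norm(best[0]): best=(r,D)
    d=np.array(pos)-o["position"]
    print("rot",best[0],"shift now-frame mm",M.T@d*1e3,"after-rot",best[1].T@d*1e3,"world",d*1e3)
E
python3 - <<'E'
from h import *
I=imaging.camera_info("top")
P=[((348.9,165.1),(0,0,.215)),((348.9,106.7),(.135,.030,.231)),((305.3,197.1),(-.0625,.1,.02)),((375.6,211.8),(-.0625,-.1,.02)),
 ((317.8,157.3),(.010,.078,.185)),((381.1,171.1),(.010,-.078,.185)),((374.4,179.3),(-.015,-.066,.196))]
uv=np.array([a for a,_ in P]);X=np.array([b for _,b in P])
r=least_squares(lambda p:(proj(I,w(p,X))-uv).ravel(),[.6,-.05,-.2],loss="soft_l1")
print("press",r.x);print(r.fun.reshape(-1,2)); p=r.x
inv=lambda q:(R.from_euler("z",-p[2]).as_matrix()@(q-[p[0],p[1],0]))*1e3
h=back(I,(324.4,169.6),.192);k=back(I,(348.2,195.6),.230);e=back(I,(355.1,207.8),.190)
print("hinge",h,inv(h),"knob",k,inv(k),"end",e,inv(e))
print("dist hinge-knob",np.linalg.norm((k-h)[:2]),"die",w(p,[-.02,0,.06]))
b=lambda x,y,z:back(I,(218+(x-450)/4.5,190+y/4.5),z)
tl,tr,pv=b(553,65,.046),b(674,88,.046),b(542,425,.046);gl,gr=b(526,272,.049),b(623,287,.049)
print("tips",tl,tr,"pivot",pv,"grips",gl,gr,np.linalg.norm(gl-gr))
m=(tl+tr)/2;print("mid",m,"yaw",np.arctan2(*(m-pv)[1::-1]),"len",np.linalg.norm(m-pv),"gripmid",(gl+gr)/2,"yaw from perp",np.arctan2(-(gl-gr)[0],(gl-gr)[1]))
E
```

```text
press [ 0.6932 -0.0906 -0.2342]
[[ 0.4365  0.2652]
 [ 0.0909 -0.4929]
 [-0.4015 -0.0948]
 [-0.2424  0.0941]
 [ 0.1931  0.6681]
 [-0.2637 -0.0373]
 [ 0.0921 -0.3422]]
hinge [ 0.69   -0.0319  0.192 ] [-16.7     56.4209 192.    ] knob [ 0.6181 -0.0848  0.23  ] [-74.4148 -11.7587 230.    ] end [ 0.5954 -0.1033  0.19  ] [-92.1725 -34.9854 190.    ]
dist hinge-knob 0.08932784812805354 die [[ 0.6737 -0.086   0.06  ]]
tips [0.6344 0.1955 0.046 ] [0.6186 0.1222 0.046 ] pivot [0.4175 0.2033 0.046 ] grips [0.5089 0.2119 0.049 ] [0.4986 0.1538 0.049 ] 0.05898086832533472
mid [0.6265 0.1589 0.046 ] yaw -0.20968380137242443 len 0.2136382112309599 gripmid [0.5037 0.1829 0.049 ] yaw from perp -0.1751452853624957
```

```bash
python3 - <<'E'
from h import *
p=[.6932,-.0906,-.2342]
delta(w(p,[-.115,-.013,.30])[0],p[2])
print(R.from_quat(readout.get_obs()["tool_rot"]).as_matrix())
E
```

```text
rot [ 0.49   -0.002   0.0001] shift now-frame mm [ -77.3745  540.0076 -404.107 ] after-rot [ -78.3355  286.3388 -610.5499] world [420.209  527.4329  78.3355]
[[-0.0002  0.9675  0.253 ]
 [ 0.0019  0.253  -0.9675]
 [-1.      0.0003 -0.0019]]
```

Emit:
play_rows(rows="0.1225 0 0 -20 0 0 1;0.1225 0 0 -20 0 0 1;0.1225 0 0 -20 0 0 1;0.1225 0 0 -20 0 0 1;0 0 0 0 16 -34 1;0 0 0 0 16 -34 1;0 0 0 0 16 -34 1;0 0 0 0 16 -34 1", squeeze=10)

```text
time: 0.77
position: [0.2524, -0.4856, 0.3021]
tool_rot: [0.555, 0.438, -0.555, 0.438]
ft_force: [0.4, -0.6, 0.4]
grip_width: 0.0414
```

Emit:
play_rows(rows="0 0 0 0 16 -34 1;0 0 0 0 16 -34 1;0 0 0 0 16 -34 1;0 0 0 0 16 -34 1;0 0 0 0 16 -34 1;0 0 0 0 16 -34 1;0 0 0 0 16 -34 1;0 0 0 0 16 -34 1")

```text
time: 1.43
position: [0.4402, -0.2505, 0.3023]
tool_rot: [-0.555, -0.438, 0.555, -0.438]
ft_force: [-0.5, -1.5, -0.2]
grip_width: 0.0008
```

Emit:
play_rows(rows="0 0 0 0 16 -34 1;0 0 0 0 16 -34 1;0 0 0 0 16 -34 1;0 0 0 0 16 -34 1;0 0 0 0 16 -34 1;0 0 0 0 14 -34 1;0 0 0 0 0 0 1;0 0 0 0 0 0 1")

```text
time: 2.1
position: [0.5787, -0.0738, 0.3018]
tool_rot: [-0.554, -0.44, 0.554, -0.439]
ft_force: [-1.1, 1.1, -0.5]
grip_width: 0.0008
```

```bash
python3 - <<'E'
from h import *
p=[.6932,-.0906,-.2342]
delta(w(p,[-.115,-.013,.211])[0],p[2])
cv2.imwrite("pics/w1.png",imaging.camera("wrist"))
E
```

```text
rot [0.0039 0.0001 0.0014] shift now-frame mm [90.7842  0.3689  2.7194] after-rot [90.7843  0.2541  2.73  ] world [ -0.3864  -2.7145 -90.7843]
```

View pics/w1.png

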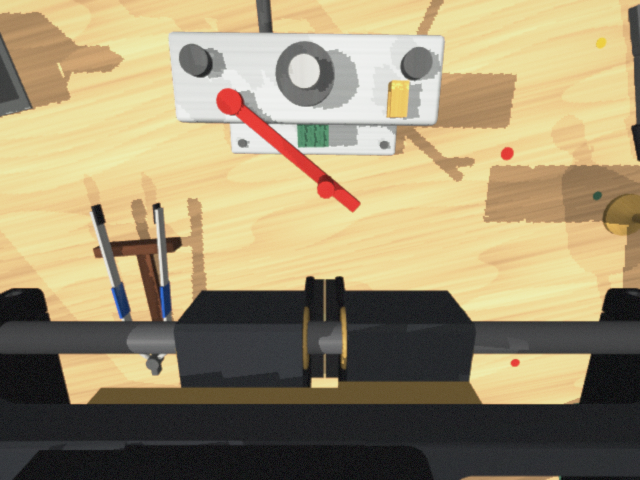

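```bash
python3 - <<'E'
from h import *
p=np.array([.6932,-.0906,-.2342]); I=imaging.camera_info("wrist")
X=np.array([[0,0,.215],[.01,.078,.185],[.01,-.078,.185],[-.0744,-.0118,.23],[-.0167,.0564,.192],[-.0625,.1,.02],[-.0625,-.1,.02]])
uv=np.array([[304,71],[195,60],[417,63],[325,187],[230,101],[232,152],[396,155]])
print(proj(I,w(p,X))-uv)
r=least_squares(lambda p:(proj(I,w(p,X))-uv)[[0,1,2,5,6]].ravel(),p);print(r.x,r.fun)
E
```

```text
[[3.0195 0.9558]
 [4.5307 3.4463]
 [0.9169 1.0004]
 [0.1582 4.2521]
 [0.0311 1.6076]
 [0.6915 2.8162]
 [1.0926 0.1723]]
[ 0.6948 -0.0893 -0.2434] [ 0.3715 -1.1811  2.0358  0.4028 -1.2551  0.1824 -1.2924  0.9733 -0.7508
 -0.1084]
```

Emit:
play_rows(rows="0 0 0 25 0 1 1;0 0 0 25 0 1 1;0 0 0 22 0 1 1;0 0 0 18 0 0 1;0 0 0 0 0 0 1;0 0 0 0 0 0 1")

```text
time: 2.65
position: [0.5764, -0.0798, 0.2118]
tool_rot: [-0.555, -0.438, 0.556, -0.437]
ft_force: [1.3, -0.1, 0.4]
grip_width: 0.0003
```

Emit:
play_rows(rows="0 0 0 0 13 0 1;0 0 0 0 13 0 1;0 0 0 0 8 -5 1;0 0 0 0 8 -5 1;0 0 0 0 8 -4 1;0 0 0 0 8 -3 1;0 0 0 0 7 -2 1;0 0 0 0 5 -1 1")

```text
time: 3.32
position: [0.6519, -0.0758, 0.2141]
tool_rot: [0.556, 0.437, -0.554, 0.439]
ft_force: [-0.3, 0.1, 0.2]
grip_width: 0.0054
```

Emit:
play_rows(rows="0 0 0 0 4 0 1;0 0 0 0 3 0 1;0 0 0 0 0 0 1")

```text
time: 3.57
position: [0.658, -0.0769, 0.2128]
tool_rot: [0.555, 0.438, -0.555, 0.439]
ft_force: [-0.8, 0.6, -0.2]
grip_width: 0.0004
```

Emit:
play_rows(rows="0 0 0 0 2 0 1;0 0 0 0 2 0 1;0 0 0 0 0 0 1")

```text
time: 3.82
position: [0.6614, -0.0779, 0.2125]
tool_rot: [0.555, 0.438, -0.555, 0.438]
ft_force: [-0.0, -0.9, -0.4]
grip_width: 0.0002
```

Emit:
play_rows(rows="0 0 0 0 2 0 1;0 0 0 0 0 0 1")

```text
time: 3.98
position: [0.6633, -0.0785, 0.2125]
tool_rot: [0.555, 0.438, -0.555, 0.438]
ft_force: [-0.5, 0.2, 0.2]
grip_width: 0.0002
```

```bash
python3 - <<'E'
from h import *
t=imaging.camera("top")
cv2.imwrite("pics/t2.png",cv2.resize(t[90:240,270:440],None,fx=4,fy=4,interpolation=cv2.INTER_CUBIC))
E
```

```text
(no output)
```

View pics/t2.png

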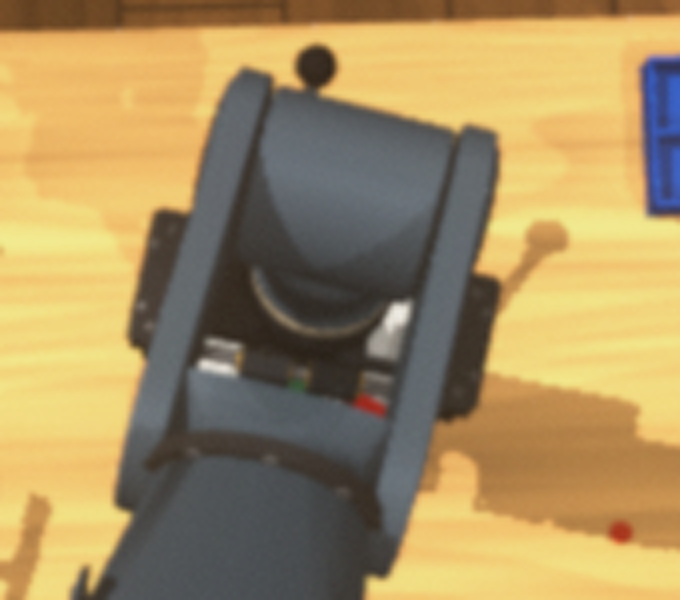

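Emit:
play_rows(rows="0 0 0 0 -10 0 1;0 0 0 0 -25 0 1;0 0 0 0 -25 0 1;0 0 0 -20 -20 5 1;0 0 0 -20 0 5 1;0 0 0 -20 0 5 1;0 0 0 0 0 0 1;0 0 0 0 0 0 1")

```text
time: 4.7
position: [0.5824, -0.0748, 0.2739]
tool_rot: [0.556, 0.437, -0.554, 0.439]
ft_force: [-0.1, 1.4, 0.5]
grip_width: 0.0009
```

```bash
python3 - <<'E'
from h import *
I=imaging.camera_info("wrist");im=imaging.camera("wrist")
p=np.array([.694,-.09,-.239])
print(proj(I,w(p,[[0,0,.215],[.01,.078,.185],[.01,-.078,.185]])))
for th in(0,.1,.2,.3,.4,.5,.6,.7): print(th,proj(I,w(p,[-.016-.09*np.sin(th),.056-.09*np.cos(th),.23])))
hsv=cv2.cvtColor(im,cv2.COLOR_BGR2HSV);m=((hsv[...,0]<8)|(hsv[...,0]>172))&(hsv[...,1]>170)&(hsv[...,2]>90)
n,l,s,c=cv2.connectedComponentsWithStats(m.astype('uint8'));print([(s[i],c[i]) for i in range(1,n) if s[i,4]>60])
cv2.imwrite("pics/w2.png",im)
o=readout.get_obs();print(o["position"])
E
```

```text
[[305.2995  71.4253]
 [186.3111  62.0092]
 [428.5421  63.2454]]
0 [[366.8113  99.0696]]
0.1 [[365.3771 116.5433]]
0.2 [[362.3788 133.4012]]
0.3 [[357.9018 149.5104]]
0.4 [[352.0383 164.7545]]
0.5 [[344.886  179.0327]]
0.6 [[336.5455 192.2586]]
0.7 [[327.1192 204.3587]]
[(array([ 204,   91,  191,   81, 3029], dtype=int32), array([292.5352, 130.7676])), (array([511, 152,  13,  13, 123], dtype=int32), array([517.2683, 157.6667]))]
[ 0.5816 -0.0744  0.2725]
```

View pics/w2.png

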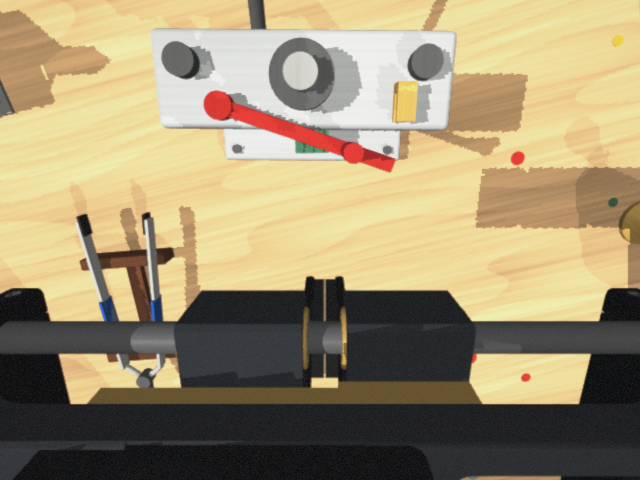

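```bash
python3 - <<'E'
from h import *
p=np.array([.694,-.09,-.239])
delta(w(p,[-.085,-.032,.211])[0],p[2])
E
```

```text
rot [ 0.0046 -0.0002 -0.0002] shift now-frame mm [61.5408 27.7815 20.6667] after-rot [61.538  27.8887 20.5301] world [ 22.2359 -26.5487 -61.538 ]
```

Shift sideways first, then down, then push in.

Emit:
play_rows(rows="0.0046 0 0 0 0 20 1;0 0 0 30 0 0 1;0 0 0 31 0 0 1;0 0 0 0 20 0 1;0 0 0 0 14 0 1;0 0 0 0 14 0 1;0 0 0 0 12 -1 1;0 0 0 0 10 -1 1")

```text
time: 5.42
position: [0.645, -0.1085, 0.2091]
tool_rot: [-0.555, -0.438, 0.557, -0.436]
ft_force: [-2.6, -3.5, 0.1]
grip_width: 0.0005
```

Emit:
play_rows(rows="0 0 0 0 5 0 1;0 0 0 0 3 0 1;0 0 0 0 0 0 1;0 0 0 0 0 0 1")

```text
time: 5.75
position: [0.6529, -0.1099, 0.2109]
tool_rot: [-0.556, -0.437, 0.556, -0.436]
ft_force: [0.3, -0.5, -0.3]
grip_width: 0.0004
```

Emit:
play_rows(rows="0 0 0 0 2 0 1;0 0 0 0 0 0 1")

```text
time: 5.92
position: [0.6549, -0.1106, 0.2115]
tool_rot: [-0.556, -0.437, 0.556, -0.437]
ft_force: [-1.3, -0.2, -0.7]
grip_width: 0.0008
```

Emit:
play_rows(rows="0 0 0 0 2 0 1;0 0 0 0 0 0 1")

```text
time: 6.08
position: [0.6554, -0.1107, 0.2114]
tool_rot: [-0.555, -0.438, 0.557, -0.436]
ft_force: [-4.9, 0.2, 1.2]
grip_width: 0.0002
```

Emit:
play_rows(rows="0 0 0 0 1.5 0 1;0 0 0 0 0 0 1;0 0 0 0 0 0 1")

```text
time: 6.33
position: [0.6556, -0.1108, 0.2113]
tool_rot: [-0.554, -0.439, 0.558, -0.435]
ft_force: [-8.4, 1.5, 3.3]
grip_width: 0.0003
```

Emit:
play_rows(rows="0 0 0 0 1 0 1;0 0 0 0 0 0 1;0 0 0 0 0 0 1")

```text
time: 6.58
position: [0.6557, -0.1108, 0.2113]
tool_rot: [-0.554, -0.44, 0.558, -0.434]
ft_force: [-9.1, 1.5, 4.5]
grip_width: 0.0007
```

Emit:
play_rows(rows="0 0 0 0 -6 0 1;0 0 0 0 -20 0 0.5;0 0 0 0 -30 0 0;0 0 0 0 -30 0 0;0 0 0 -20 -10 0 0;0 0 0 -25 0 0 0;0 0 0 0 0 0 0;0 0 0 0 0 0 0")

```text
time: 7.25
position: [0.5684, -0.0899, 0.2588]
tool_rot: [0.557, 0.435, -0.555, 0.439]
ft_force: [0.3, 0.3, -0.8]
grip_width: 0.0396
```

```bash
python3 - <<'E'
from h import *
t=[.505,.184,-.2]
delta(w(t,[-.10,0,.25])[0],t[2])
I=imaging.camera_info("wrist");im=imaging.camera("wrist");p=np.array([.694,-.09,-.239])
for th in(0,.06,.1): print(th,proj(I,w(p,[-.016-.09*np.sin(th),.056-.09*np.cos(th),.23])))
cv2.imwrite("pics/w3.png",im[0:240])
E
```

```text
rot [-0.0388  0.0007 -0.0073] shift now-frame mm [   6.9793 -226.3433 -247.2329] after-rot [   8.7754 -216.5138 -255.8298] world [-161.3724  293.7449   -8.7754]
0 [[333.9109  74.3139]]
0.06 [[333.5021  86.0737]]
0.1 [[332.8758  93.7847]]
```

View pics/w3.png

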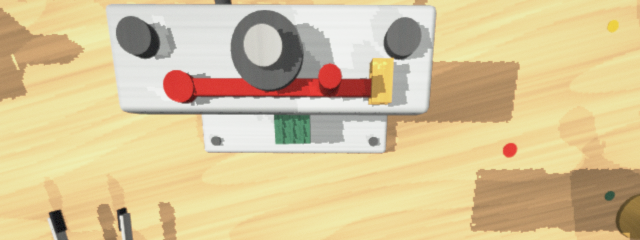

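Emit:
play_rows(rows="-0.039 0 0 0 0 0 0;0 0 0 1 -30 -36 0;0 0 0 1 -31 -36 0;0 0 0 1 -31 -37 0;0 0 0 1 -31 -37 0;0 0 0 1 -31 -37 0;0 0 0 1 -31 -37 0;0 0 0 1 -31 -36 0")

```text
time: 7.97
position: [0.4252, 0.1679, 0.2494]
tool_rot: [-0.547, -0.448, 0.548, -0.447]
ft_force: [0.3, 1.4, -0.3]
grip_width: 0.086
```

Emit:
play_rows(rows="0 0 0 0 0 0 0;0 0 0 0 0 0 0")

```text
time: 8.13
position: [0.4249, 0.1682, 0.2496]
tool_rot: [-0.546, -0.449, 0.547, -0.449]
ft_force: [0.8, -0.5, 0.2]
grip_width: 0.0866
```

```bash
python3 - <<'E'
from h import *
I=imaging.camera_info("wrist");im=imaging.camera("wrist");print(readout.get_obs()["position"],readout.get_obs()["grip_width"])
t=[.505,.184,-.2]
print(proj(I,w(t,[[0,0,.049],[.022,.0315,.049],[.022,-.0315,.049],[.128,.035,.046],[.128,-.035,.046],[-.095,0,.046]])))
np.savez("w4.npz",K=I["K"],world_to_cam=I["world_to_cam"])
cv2.imwrite("pics/w4.png",im)
E
```

```text
[0.4263 0.1671 0.2498] 0.08683453798647042
[[292.8388 136.261 ]
 [259.6467 112.2737]
 [325.1226 112.6523]
 [250.7916 -14.3609]
 [329.7867 -13.8352]
 [294.8209 229.254 ]]
```

View pics/w4.png

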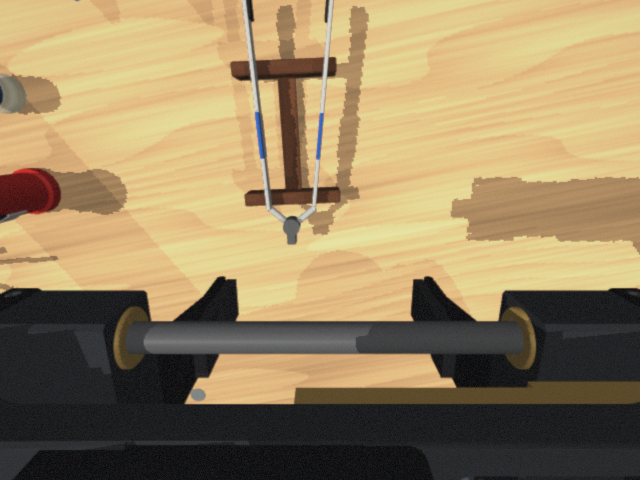

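```bash
python3 - <<'E'
from h import *
I=np.load("w4.npz")
X=np.array([[.022,.0305,.049],[-.022,.027,.049],[.022,-.0305,.049],[-.022,-.027,.049],[-.095,0,.046]])
uv=np.array([[257.5,112],[264,158],[322,112],[318,158],[291.5,227]])
r=least_squares(lambda p:(proj(I,w(p,X))-uv).ravel(),[.505,.184,-.2]);print(r.x,r.fun)
t=r.x; delta(w(t,[0,0,.10])[0],t[2])
E
```

```text
[ 0.5065  0.1863 -0.2038] [ 0.6031 -1.0001 -0.4684 -0.1014 -0.4386 -0.377  -0.2616  0.4057  0.5967
  1.3008]
rot [0.0065 0.0005 0.0001] shift now-frame mm [149.7828  74.9457 -34.6337] after-rot [149.8082  74.7038 -35.044 ] world [  80.2504   19.1993 -149.8082]
```

Emit:
play_rows(rows="0.006 0 0 25 25 -12 0;0 0 0 25 25 -12 0;0 0 0 30 25 -11 0;0 0 0 35 0 0 0;0 0 0 35 0 0 0;0 0 0 0 0 0 0;0 0 0 0 0 0 0")

```text
time: 8.77
position: [0.5063, 0.1838, 0.0983]
tool_rot: [-0.548, -0.446, 0.551, -0.444]
ft_force: [0.1, 0.7, 0.5]
grip_width: 0.0867
```

```bash
python3 - <<'E'
from h import *
t=[.5062,.1860,-.203]; delta(w(t,[0,0,.020])[0],t[2])
E
```

```text
rot [-0.0054  0.002   0.0051] shift now-frame mm [78.3237 -0.1553 -2.2631] after-rot [78.3263 -0.543  -2.1074] world [ -0.1069   2.1736 -78.3263]
```

Emit:
play_rows(rows="0 0 0 30 0 -1 0;0 0 0 30 0 -1 0;0 0 0 18 0 0 0;0 0 0 0 0 0 0;0 0 0 0 0 0 1;0 0 0 0 0 0 1;0 0 0 0 0 0 1;0 0 0 0 0 0 1", squeeze=6)

```text
time: 9.43
position: [0.5088, 0.1877, 0.0244]
tool_rot: [0.55, 0.445, -0.548, 0.447]
ft_force: [-0.0, -0.7, 0.1]
grip_width: 0.0678
```

Emit:
play_rows(rows="0 0 0 0 0 0 1;0 0 0 0 0 0 1;0 0 0 0 0 0 1;0 0 0 0 0 0 1")

```text
time: 9.77
position: [0.5085, 0.1877, 0.0241]
tool_rot: [0.55, 0.445, -0.548, 0.447]
ft_force: [-1.1, -1.1, 7.8]
grip_width: 0.0642
```

Emit:
play_rows(rows="0 0 0 0 0 0 1;0 0 0 0 0 0 1;0 0 0 0 0 0 1")

```text
time: 10.02
position: [0.5084, 0.1877, 0.0241]
tool_rot: [0.55, 0.445, -0.548, 0.447]
ft_force: [-0.3, -1.2, 8.0]
grip_width: 0.0642
```

```bash
python3 - <<'E'
from h import *
o=readout.get_obs();print(o["ft_force"],o["moment"],o["position"],o["grip_width"])
s=imaging.camera("scene");cv2.imwrite("pics/s5.png",cv2.resize(s[215:365,290:450],None,fx=4.5,fy=4,interpolation=cv2.INTER_CUBIC))
E
```

```text
[-0.2609 -1.2283  7.976 ] [-0.1773  0.0736 -0.0196] [0.5084 0.1877 0.0241] 0.06418941781003783
```

View pics/s5.png

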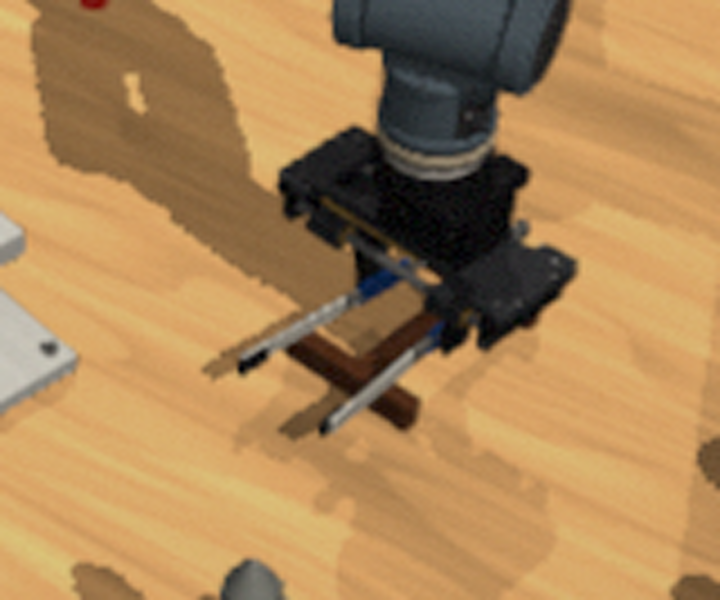

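Emit:
play_rows(rows="0 0 0 -4 0 0 1;0 0 0 0 0 0 1;0 0 0 0 0 0 1")

```text
time: 10.32
position: [0.5073, 0.1876, 0.0267]
tool_rot: [0.549, 0.446, -0.549, 0.446]
ft_force: [-0.2, -0.4, -0.2]
grip_width: 0.0539
```

Emit:
play_rows(rows="0 0 0 0 0 0 1;0 0 0 0 0 0 1;0 0 0 0 0 0 1;0 0 0 0 0 0 1;0 0 0 0 0 0 1", squeeze=7)

```text
time: 10.73
position: [0.5072, 0.1875, 0.0263]
tool_rot: [-0.549, -0.446, 0.549, -0.446]
ft_force: [1.1, -0.8, -1.7]
grip_width: 0.0486
```

Emit:
play_rows(rows="0 0 0 0 0 0 1;0 0 0 0 0 0 1;0 0 0 -3 0 0 1;0 0 0 -6 0 0 1;0 0 0 -10 0 0 1;0 0 0 -15 0 0 1;0 0 0 0 0 0 1;0 0 0 0 0 0 1", squeeze=6)

```text
time: 11.4
position: [0.5083, 0.1877, 0.0618]
tool_rot: [0.55, 0.445, -0.548, 0.447]
ft_force: [0.7, 0.1, -0.6]
grip_width: 0.0533
```

Emit:
play_rows(rows="0 0 0 -20 0 0 1;0 0 0 -25 0 0 1;0 0 0 -25 0 0 1;0 0 0 0 0 0 1")

```text
time: 11.73
position: [0.5101, 0.1881, 0.1342]
tool_rot: [0.551, 0.445, -0.546, 0.447]
ft_force: [1.7, 0.5, -0.5]
grip_width: 0.0539
```

```bash
python3 - <<'E'
from h import *
p=np.array([.694,-.09,-.239])
delta(w(p,[-.205,0,.13])[0],p[2])
E
```

```text
rot [ 0.0334 -0.003  -0.0076] shift now-frame mm [  3.7633  31.9123 227.857 ] after-rot [  4.1758  39.5276 226.6528] world [ -15.2518 -229.5676   -4.1758]
```

Emit:
play_rows(rows="0.033 0 -0.004 0 0 20 1;0 0 0 0 6 32 1;0 0 0 0 8 36 1;0 0 0 0 8 36 1;0 0 0 0 8 36 1;0 0 0 0 8 36 1;0 0 0 0 2 28 1;0 0 0 0 0 3 1")

```text
time: 12.4
position: [0.4928, -0.0469, 0.1294]
tool_rot: [-0.556, -0.436, 0.558, -0.435]
ft_force: [0.6, -0.3, -0.5]
grip_width: 0.0535
```

Emit:
play_rows(rows="0 0 0 0 0 0 1;0 0 0 20 0 0 1;0 0 0 20 0 0 1;0 0 0 0 0 0 1;0 0 0 0 0 0 1")

```text
time: 12.82
position: [0.4917, -0.041, 0.0893]
tool_rot: [-0.554, -0.44, 0.557, -0.435]
ft_force: [0.7, -0.9, -1.0]
grip_width: 0.0534
```

```bash
python3 - <<'E'
from h import *
p=np.array([.694,-.09,-.239])
delta(w(p,[-.205,0,.0455])[0],p[2])
I=imaging.camera_info("wrist");im=imaging.camera("wrist")
o=readout.get_obs();print(o["position"],o["ft_force"],o["grip_width"])
print("panel front corners/top",proj(I,w(p,[[-.05,.017,.063],[-.05,-.017,.063],[0,0,.215]])))
M=R.from_quat(o["tool_rot"]).as_matrix()
for x in(.127,): print("tips",proj(I,[o["position"]+M@np.array([-.0195,x,s*.0265]) for s in(1,-1)]))
np.savez("w6.npz",K=I["K"],world_to_cam=I["world_to_cam"],M=M,pos=o["position"])
cv2.imwrite("pics/w6.png",cv2.resize(im[0:300,140:500],None,fx=2,fy=2,interpolation=cv2.INTER_CUBIC))
E
```

```text
rot [ 0.0016 -0.0005  0.008 ] shift now-frame mm [43.7708  3.5477 -0.2348] after-rot [43.7976  3.1975 -0.2616] world [  3.1685  -0.5027 -43.7976]
[ 0.4926 -0.0414  0.0901] [-0.6466  0.1417 -1.3513] 0.05341720697650127
panel front corners/top [[  286.7792   -56.9915]
 [  363.7298   -56.8168]
 [  255.517  18139.384 ]]
tips [[403.3657 -19.9456]
 [248.6878 -20.0092]]
```

View pics/w6.png

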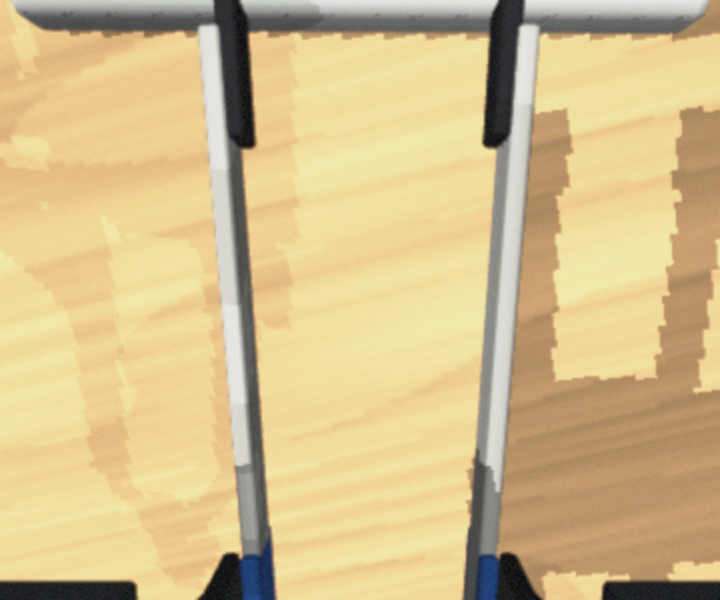

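```bash
python3 - <<'E'
from h import *
I=np.load("w6.npz");p=np.array([.694,-.09,-.239])
inv=lambda q:(R.from_euler("z",-p[2]).as_matrix()@(q-[p[0],p[1],0]))*1e3
print("TCP press",inv(I["pos"]))
for n,uv,z in(("padL",(267.5,73),.109),("padR",(382,73),.109),("armL",(270,270),.11),("armR",(380,270),.11),("baseL",(147.5,5),.02),("baseR",(493,5),.02),("baseL",(160,14),.0),("baseR",(485,14),.0)): print(n,inv(back(I,uv,z)))
T=I["M"].T
for n,uv,z in(("padL",(267.5,73),.109),("padR",(382,73),.109)): print(n,T@(back(I,uv,z)-I["pos"])*1e3)
E
```

```text
TCP press [-207.1462   -0.4345   90.1292]
padL [-109.2581   21.1037  109.    ]
padR [-109.1772  -20.8236  109.    ]
armL [-186.2271   23.2812  110.    ]
armR [-186.1336  -23.5723  110.    ]
baseL [-61.2382 100.5554  20.    ]
baseR [-60.8642 -95.1537  20.    ]
baseL [-60.1504 102.1692   0.    ]
baseR [-59.7652 -99.1212   0.    ]
padL [-19.3909  97.8207 -21.3823]
padR [-19.4015  97.8327  20.545 ]
```

Emit:
play_rows(rows="0 0 0.004 15 0 -1 1;0 0 0.004 15 0 0 1;0 0 0 14 0 0 1;0 0 0 0 0 0 1;0 0 0 0 15 0 1;0 0 0 0 0 0 1;0 0 0 0 0 0 1", squeeze=5.5)

```text
time: 13.45
position: [0.5094, -0.0453, 0.0476]
tool_rot: [0.557, 0.435, -0.554, 0.439]
ft_force: [0.6, -0.2, -1.7]
grip_width: 0.0573
```

```bash
python3 - <<'E'
from h import *
p=np.array([.694,-.09,-.239])
delta(w(p,[-.147,.001,.0455])[0],p[2])
I=imaging.camera_info("scene");im=imaging.camera("scene")
o=readout.get_obs();print(o["position"],o["ft_force"],o["grip_width"])
print(proj(I,w(p,[-.05,0,.06])))
cv2.imwrite("pics/s7.png",cv2.resize(im[220:340,210:350],None,fx=5,fy=5,interpolation=cv2.INTER_CUBIC))
E
```

```text
rot [ 0.0007  0.0003 -0.0074] shift now-frame mm [ 2.4216 42.9417 -1.2702] after-rot [ 2.1033 42.9575 -1.3012] world [42.0445 -8.9052 -2.1033]
[ 0.5082 -0.045   0.0474] [ 0.7722 -0.0683 -0.7049] 0.0572677701570706
[[281.9125 275.8029]]
```

View pics/s7.png

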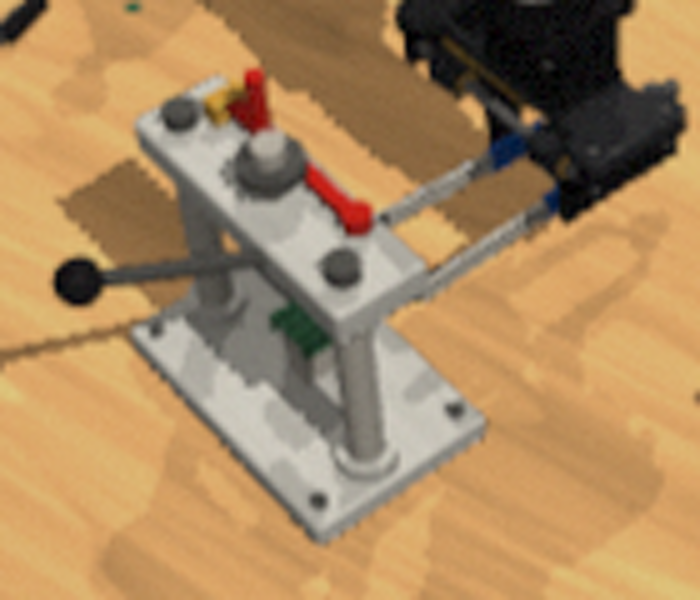

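Emit:
play_rows(rows="0 0 0 2 8 -1 1;0 0 0 0 8 0 1;0 0 0 0 8 0 1;0 0 0 0 8 0 1;0 0 0 0 8 0 1;0 0 0 0 4 0 1;0 0 0 0 0 0 1;0 0 0 0 0 0 1")

```text
time: 14.17
position: [0.5507, -0.0546, 0.0444]
tool_rot: [0.557, 0.436, -0.555, 0.438]
ft_force: [-1.2, 0.1, -0.7]
grip_width: 0.0572
```

```bash
python3 - <<'E'
from h import *
p=np.array([.694,-.09,-.239])
delta(w(p,[-.147,.001,.0455])[0],p[2])
o=readout.get_obs();print(o["position"],o["ft_force"],o["grip_width"])
E
```

```text
rot [ 0.0002  0.     -0.0034] shift now-frame mm [-1.1297  0.6434 -0.5277] after-rot [-1.1319  0.6395 -0.5279] world [0.7463 0.3615 1.1319]
[ 0.5507 -0.0546  0.0444] [-1.2012  0.15   -0.7144] 0.057183396435621016
```

Tips around the panel with no contact. Close in steps.

Emit:
play_rows(rows="0 0 0 0 0 0 1;0 0 0 0 0 0 1;0 0 0 0 0 0 1;0 0 0 0 0 0 1;0 0 0 0 0 0 1;0 0 0 0 0 0 1", squeeze=9)

```text
time: 14.67
position: [0.5506, -0.0545, 0.0445]
tool_rot: [0.557, 0.436, -0.555, 0.438]
ft_force: [-0.3, 0.0, -0.6]
grip_width: 0.0479
```

Emit:
play_rows(rows="0 0 0 0 0 0 1;0 0 0 0 0 0 1;0 0 0 0 0 0 1;0 0 0 0 0 0 1;0 0 0 0 0 0 1;0 0 0 0 0 0 1", squeeze=27)

```text
time: 15.17
position: [0.5507, -0.0546, 0.0445]
tool_rot: [0.557, 0.436, -0.555, 0.438]
ft_force: [0.5, -1.1, -0.6]
grip_width: 0.0476
```

Emit:
play_rows(rows="0 0 0 -2 0 0 1;0 0 0 -4 0 0 1;0 0 0 -4 0 0 1;0 0 0 -4 0 0 1;0 0 0 0 0 0 1;0 0 0 0 -6 0 1;0 0 0 0 -10 0 1;0 0 0 0 -14 0 1")

```text
time: 15.83
position: [0.5219, -0.0477, 0.0585]
tool_rot: [0.557, 0.435, -0.555, 0.438]
ft_force: [-0.8, -0.6, -1.0]
grip_width: 0.0473
```

Emit:
play_rows(rows="0 0 0 0 -15 0 1;0 0 0 0 -15 0 1;0 0 0 0 -15 0 1;0 0 0 0 -15 0 1;0 0 0 0 -15 0 1;0 0 0 0 -15 0 1;0 0 0 0 -6 0 1;0 0 0 0 0 0 1")

```text
time: 16.5
position: [0.4259, -0.024, 0.0581]
tool_rot: [0.556, 0.437, -0.556, 0.437]
ft_force: [-0.3, 0.1, -1.3]
grip_width: 0.0473
```

Emit:
play_rows(rows="0 0 0 -8 0 0 1;0 0 0 -15 0 0 1;0 0 0 -18 0 0 1;0 0 0 -18 0 0 1;0 0 0 -18 0 0 1;0 0 0 -18 0 0 1;0 0 0 -18 0 0 1;0 0 0 -12 0 0 1")

```text
time: 17.17
position: [0.4299, -0.0253, 0.1856]
tool_rot: [0.558, 0.434, -0.554, 0.44]
ft_force: [-0.1, -0.8, -1.8]
grip_width: 0.0475
```

Emit:
play_rows(rows="0 0 0 -10 0 0 1;0 0 0 -5 0 0 1;0 0 0 0 0 0 1;0 0 0 0 0 0 1;0 0 0 0 0 0 1;0 0 0 0 0 0 1")

```text
time: 17.67
position: [0.4273, -0.0245, 0.1974]
tool_rot: [0.557, 0.436, -0.555, 0.438]
ft_force: [-0.5, 0.0, -1.0]
grip_width: 0.0476
```

```bash
python3 - <<'E'
from h import *
o=readout.get_obs();print(o["position"],o["ft_force"],o["grip_width"],o["joint_velocities"])
s=imaging.camera("scene");W=imaging.camera("wrist")
a=cv2.resize(s[150:340,200:380],(400,422));b=cv2.resize(W,(400,300))
b=cv2.copyMakeBorder(b,0,122,0,0,cv2.BORDER_CONSTANT)
cv2.imwrite("pics/f8.png",np.hstack([a,b]))
E
```

```text
[ 0.4273 -0.0245  0.1974] [-0.4557  0.0199 -1.0233] 0.04761839241596441 [-0.0009  0.0028  0.0009  0.001   0.0008 -0.0005]
```

View pics/f8.png

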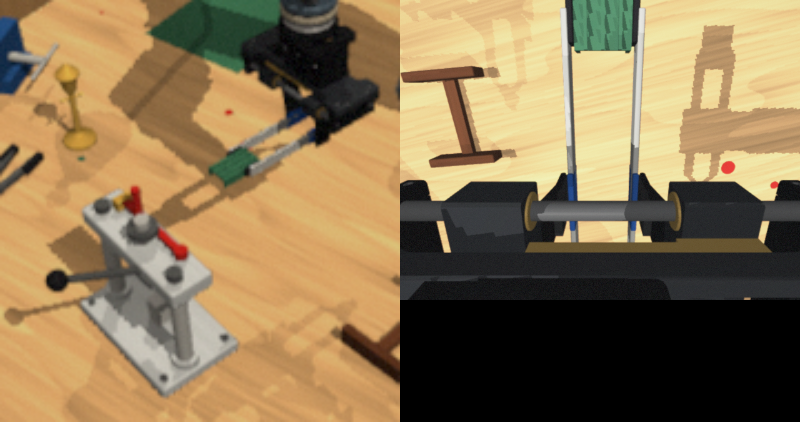

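```bash
python3 -c "
from rig import robot;print(robot.hand_in())"
```

```text
the job is handed in; nothing more can be done
None
```

The job is handed in at about 18 s of the 64 s allowed. The latch is home, and the panel is out of the press and held still in the tongs.

- **Latch:** I pushed the peg with the shut fingers until they met the hard stop, at about 9 N. The pictures taken afterwards show the bar lying in the brass catch. My first push went sideways the wrong way and left the latch at about 0.32 rad, so I looked again and finished it with a second push.
- **Tongs:** I picked them up with a light 6 N squeeze. During the grasp there was an unexplained upward force of about 8 N on the gripper. It went away when I raised the tool 4 mm, before lifting the tongs.
- **Panel:** At 27 N the grip stayed at 47.6 mm, which matches the roughly 48 mm given for tongs closed on the panel. I lifted the panel 14 mm off the die and then drew it straight out to the front.
- **Last checks:** The final picture shows the panel between the tip pads, with only the tongs touching it. The gripper tips are at 0.197 m, so I estimate the panel's lower edge at about 0.20 m. Its near end is about 5 cm in front of the press base, and the joints are still. The gas lamp and the part of the rail cutter in view were undisturbed. I did not re-check the post box or paint jar at the end, but the arm passed near neither.

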